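# Pin the tail jaw and pump the clamp onto the feeder block

## Robot

A 6-joint arm with a two-finger parallel gripper is mounted at the origin on the work surface. World frame = base frame: x ahead of the robot, y to its left, z up, the work surface at z = 0. Lengths are in mm, angles in rad, forces in N, time in s.
With the tool pointing down it reaches from about 275 to 750 mm from the base axis. Payload 10.2 kg.
Tool frame: the origin (TCP) lies midway between the tips of the shut fingers; the grasp point (between the pads) lies 19 mm behind it; z points along the fingers, y is the line along which they close (so a half turn about z gives the same grasp; the last joint's range is limited). The gripper opens to 85 mm and grips with 20 to 120 N. Pads are 22 mm wide; open, the fingers measure 114 mm over their backs; the gripper's body (76 mm by 85 mm) begins 54 mm behind the grasp point. The pads swing forward as they close: fully open they stand 13 mm farther back than shut.
Start: joints at [-1.438, 0.313, 1.498, -0, 1.331, -0.223], TCP at [182.866, -492.129, 231.294] pointing down, gripper open.
Joint ranges: [-2.94, 2.94], [-0.97, 2.17], [0.19, 2.56], [-1.23, 4.37], [0.02, 3.11], [-2.88, 2.88]. Speed limits (rad/s): [2.39, 2.39, 3.01, 3.14, 3.14, 3.14].

## Interface

Orientations are given as a unit quaternion [w, x, y, z].
In Python, from rig import ctrl gives the robot as it stands.
- The arm moves only by the tool send_rows, never from a script. Its argument "targets" is a list of rows, each a list of 7 numbers: the closure, from -1 (fully open) to 1 (shut), so that 0 is half open, then the shift along the tool's x, y, z in m, then the turn, a rotation vector about the tool's x, y, z in rad. In form: [[claw, dx, dy, dz, ax, ay, az], ...]. A call has exactly 10 rows; each row shifts and turns the commanded pose from where the row before left it, along the tool's axes as they then stand; what a row does not reach is not made up. A row lasts 1/8 s, in which the tool goes at most 62.5 mm and 10.7 degrees, less where a joint would pass 70% of its speed; a pose out of reach is approached as far as the arm can. A call with a gripper value outside its range is refused whole. The fingers move at their own pace and stop on an object; "squeeze" is the grip in N (left out, the last holds). Time passes only in rows, so rows that do not move let the fingers close, or fill a call up. It gives the time, the measured TCP pose, the force, the opening and the grip force at its end, in the units of the state.
- ctrl.sense(): the state, without advancing time (a new reading comes with each control period).
- ctrl.capture(name): name is "side" or "top" or "wrist"; returns a dict with "img" (420x560x3 uint8, red, green, blue), "camera_matrix" (3x3 intrinsics, pixels), "k1" (the pictures are not rectified: a ray, as slopes to the right and down, at radius r is drawn at 1 + k1 r^2 times it, then the intrinsics apply), "R" (3x3) and "t" (3): a world point X has camera coordinates R X + t. Camera axes: x right, y down, z forward; pixel columns grow to the right and rows downward; lengths in mm; the calibration is good to about 2 mm. A picture is of the moment at which its call begins. There is no depth.
- ctrl.finish_job(): hands the job in; it is judged then, once.
Trained networks look in a picture, given as the dict that the camera call returned (one of the last four; its "shot" number tells which), for a name from the list of things; names that differ only in an ending like _2 or _b are one class to them, and where a whole thing is asked for, a point or a joint stands for the part that bears it (a point fixed in the world has none). Each returns a list of dicts, best first, with "score" (0 to 1); they miss things now and then, are a little off and sometimes report something else, mostly with a low value. They report only what shows in the picture. A call takes as long as a camera call.
- ctrl.boxes_of(query, picture): "extent" ([left, top, width, height] in pixels, round what is visible of it).
- ctrl.landmark_of(query, picture): "point" ([column, row] in pixels: a listed point, or the origin of a listed thing).
The state is a dict: "time_s": time; "joints": joint angles; "dq": joint speeds; "tau": joint torques, N m; "eef_pos": TCP position; "ee_rot": TCP orientation; "force": force on the tool from outside, world axes, zero at the start; "wrist_torque": the same for the moment, N m; "grip_width": opening from 0.0 (shut) to 1.0 (fully open); "grip_force": force on a finger pad.
Only numpy, scipy, OpenCV 4.12 (cv2) and the standard library are available. Lean on these libraries where they do the work, as an engineer would, in place of code of your own. Each camera call takes 0.05 s, during which the arm holds its last target. There are 200 camera calls.

## Task

Get the clamp on the shelf ready with the vacation feeder block: push the loose retaining pin all the way down through the tail jaw's foot into the base plate, then work the trigger towards the fixed handle, stroke after stroke, until the moving jaw holds the brittle block against the tail jaw with its sprung pad pressed in about half way - never crush the block, and drive the jaw only with the trigger, not by hand. The clamp has no lock, so finish while still holding the trigger squeezed and the block gripped; do not let go. Leave the dish, canister, feeding ring and vial where they are.

Things in the scene. Friction and masses are not known exactly. Their poses are not given: they have to be found in the camera images.
- clamp: One-hand bar clamp fixed to the shelf. Base plate 80 mm wide (x), y = -170 to +185 mm, top z = 20. Origin on the shelf under it; y runs along the bar from trigger to tail jaw, z up. Fixed handle at y = -151 to -135, 36 wide, top z = 190. Two cheek plates (36 over both, y = -150 to -86, top z = 118) carry the trigger pivot. Along y: handle, trigger, moving jaw, block, tail jaw, pin hole.
- base_hole (a point): Centre of the mouth of the pin hole in the clamp's base plate (z = 20 mm), 140 mm from the clamp's origin along +y. Vertical through hole, 12.5 mm wide, 20 mm deep.
- tail: Tail jaw: upright plate 56 mm wide, 12 thick, top z = 80, inner face at clamp y = +85, with a flat foot (50 wide, 12 thick, top z = 34) reaching 68 mm outwards (+y) over the base. Unless pinned it slides along the base away from the block (1 N). At the start its frame equals the clamp's and the holes line up.
- tail_hole (a point): Centre of the mouth of the pin hole in the tail jaw's foot (top face, z = 34 mm), 12.5 mm wide vertical through hole, 43 mm outwards from the upright plate; lies straight above base_hole at the start.
- pin: Loose steel retaining pin, 60 g, upright in its wooden rest. Shank 10 mm diameter, 30 long, tapered tip; round head 22 mm diameter, 34 high, to grip. Origin at the tip, z up towards the head; 64 mm tall. Fully home the head's underside lies on the tail jaw's foot, tip at z = 4 mm.
- pinrest: Fixed wooden block 60 x 60 x 34 mm with a 13 mm vertical hole in the middle that holds the pin at the start, head on its top (tip at z = 4 mm). Origin at the centre of its underside. It stands left or right of the clamp, changing places with the dish.
- trigger: Trigger lever, origin at its hinge (clamp y = -100, z = 105 mm; axis along clamp x), with a black paddle 30 mm wide, 10 thick, 35 to 85 mm up the lever. At rest it leans 0.3 rad towards the block (+y), its frame parallel to the clamp's; squeezed it swings 0.6 rad about +x until it leans 0.3 rad towards the handle (-y). A spring returns it. A stroke moves the jaw 14 to 24 mm.
- trigger_grip (a point): Middle of the paddle's face on the block side, 60 mm up the lever, about z = 160 mm: push it here towards the handle (-y) with the fingertips; full stroke 35 mm. It takes about 2 to 5 N with the jaw free (the return spring's share is 1.5 to 3 N) and 6 to 10 N at the right clamping force.
- bar: Sliding bar (14 mm wide, top z = 50) under the trigger with the moving jaw plate (44 wide, z = 24 to 74) at its end. Toothed ratchet, 6 mm pitch (a stroke may start idle): it advances along +y as the trigger is squeezed (0.6 mm per mm of paddle) and stays on the return (2.5 N friction); clamping force above that is then lost. Its frame equals the clamp's when fully back; 100 mm travel.
- pad (a joint): How far the sprung rubber pad on the moving jaw is pressed in: 0 m free, 0.016 m fully in; 1.5 N per mm of clamping force. Half way (0.008) is right (about 12 N).
- pad_face (a point): Centre of the pad's face that meets the block (44 x 46 mm); moves with the jaw.
- block: Brittle off-white pressed feeder block, 40 mm (x) by 36 mm (y, along the bar) by 50 mm high, 120 g, standing loose on the base between the pad and the tail jaw. Origin at the centre of its underside. The pad pushes it along until it meets the tail jaw.
- dish: Bystander: white ceramic dish, 90 mm across, 30 mm high. Origin under its centre.
- canister: Bystander: closed green fish food canister, 68 mm across, 100 mm high.
- feedring: Bystander: clear acrylic feeding ring lying flat, 90 mm across, 12 mm high.
- testvial: Bystander: small white vial, 28 mm across, 70 mm high.

How it is judged:
By the outcome, as a careful person would: the job done as asked, in the order asked, and still so for the second after the job is handed in, while the arm keeps its last pose, push and grip.
It also fails if it takes over 72 s, if anything falls off the work surface, if the arm or the gripper's body presses on something with over 40 N, if the wrist force passes 120 N, or if a joint passes its speed limit or range.

## Working session

There is one attempt and no reset: what is moved stays moved. The work goes in short steps, Python scripts to look and compute and a tool call to move; the robot and the scene stay as the last step left them, time stands still between calls to the robot, and variables do not carry over. Pictures are saved under pics/ and viewed, at most 10 in all, crops included, and the job is handed in when it is done.

Besides the shell and the picture viewer there is one more tool, called after "Call:" as name(argument=value, ...), one argument or row to a line, values as JSON. send_rows: Moves the arm, as the interface text tells. Its arguments: {"type":"object","properties":{"targets":{"type":"array"},"squeeze":{"type":"number"}},"required":["targets"]}

```bash
mkdir -p pics; cat > h.py <<'E'
import numpy as np, cv2
from rig import ctrl
from scipy.spatial.transform import Rotation as Rn
def ray(c,p):
    K=np.array(c["camera_matrix"]);k=c["k1"]
    d=np.array([(p[0]-K[0,2])/K[0,0],(p[1]-K[1,2])/K[1,1]]);u=d.copy()
    for _ in range(30): u=d/(1+k*(u@u))
    R=np.array(c["R"]);t=np.array(c["t"])
    return -R.T@t, R.T@np.array([u[0],u[1],1])
def atz(c,p,z):
    o,v=ray(c,p);return o+v*(z-o[2])/v[2]
def tri(L):
    A=np.zeros((3,3));b=np.zeros(3)
    for c,p in L:
        o,v=ray(c,p);v=v/np.linalg.norm(v);M=np.eye(3)-np.outer(v,v);A+=M;b+=M@o
    X=np.linalg.solve(A,b)
    return X,[round(float(np.linalg.norm(np.cross(X-ray(c,p)[0],ray(c,p)[1]/np.linalg.norm(ray(c,p)[1])))),1) for c,p in L]
def proj(c,X):
    q=np.array(c["R"])@X+np.array(c["t"]);u=q[:2]/q[2];u=u*(1+c["k1"]*(u@u));K=np.array(c["camera_matrix"])
    return u*[K[0,0],K[1,1]]+K[:2,2]
def save(c,n): cv2.imwrite(f"pics/{n}.png",cv2.cvtColor(np.array(c["img"]),cv2.COLOR_RGB2BGR))
E
python3 - <<'E'
from h import *
np.set_printoptions(precision=1,suppress=True)
C={n:ctrl.capture(n) for n in("side","top","wrist")}
for n,c in C.items():
    save(c,n+"0"); print(n,"cam",ray(c,(280,210))[0])
for q in "base_hole tail_hole pin pinrest trigger trigger_grip pad_face block clamp tail bar dish canister testvial feedring".split():
    for n in ("side","top","wrist"):
        r=ctrl.landmark_of(q,C[n])
        print(q,n,[(np.array(d["point"]).round(1).tolist(),round(d["score"],2)) for d in r[:2]])
print(ctrl.sense())
v=np.hstack([cv2.imread("pics/side0.png"),cv2.imread("pics/top0.png")]);cv2.imwrite("pics/both0.png",cv2.resize(v,(800,300)))
E
```

```text
side cam [ 87.5 602.  868.6]
top cam [ 379.5   -1.7 1257.9]
wrist cam [ 247.  -467.9  374.3]
base_hole side [([200.7, 278.8], 0.62)]
base_hole top [([196.6, 194.6], 0.7)]
base_hole wrist []
tail_hole side [([198.8, 274.5], 0.95)]
tail_hole top [([197.0, 193.9], 0.7)]
tail_hole wrist []
pin side [([368.4, 181.9], 0.39)]
pin top [([409.0, 244.5], 0.49)]
pin wrist []
pinrest side [([374.5, 189.1], 0.96)]
pinrest top [([409.0, 253.7], 0.8)]
pinrest wrist []
trigger side [([271.9, 192.6], 0.78)]
trigger top [([244.4, 199.9], 0.74), ([294.8, 192.0], 0.72)]
trigger wrist []
trigger_grip side [([267.8, 183.0], 0.6)]
trigger_grip top [([290.4, 191.1], 0.76), ([196.1, 194.7], 0.56)]
trigger_grip wrist []
pad_face side [([241.3, 237.0], 0.63)]
pad_face top [([248.1, 193.7], 0.49)]
pad_face wrist []
block side [([224.8, 257.3], 0.58), ([141.1, 335.1], 0.33)]
block top [([229.5, 195.2], 0.82)]
block wrist []
clamp side [([242.9, 248.6], 0.64)]
clamp top [([252.1, 198.7], 0.95)]
clamp wrist []
tail side []
tail top [([411.6, 245.8], 0.17)]
tail wrist []
bar side [([238.2, 254.0], 0.73)]
bar top [([244.4, 198.0], 0.68)]
bar wrist []
dish side [([187.9, 382.0], 0.71)]
dish top [([125.9, 246.4], 0.56)]
dish wrist []
canister side [([139.6, 334.6], 0.88)]
canister top [([136.3, 191.4], 0.58)]
canister wrist []
testvial side [([305.0, 262.8], 0.54)]
testvial top [([280.4, 255.6], 0.68)]
testvial wrist []
feedring side [([327.1, 168.3], 0.79)]
feedring top [([398.0, 193.1], 0.68)]
feedring wrist []
{'time_s': 2.4, 'joints': array([-1.4,  0.3,  1.5, -0. ,  1.3, -0.2]), 'dq': array([ 0., -0.,  0.,  0.,  0.,  0.]), 'tau': array([  0. , -41.2, -26. ,  -0. ,   0. ,   0. ]), 'eef_pos': array([ 182.9, -492.1,  231.3]), 'ee_rot': array([-0. ,  1. ,  0.2, -0. ]), 'force': array([ 0.1,  0.3, -0.5]), 'wrist_torque': array([0.1, 0. , 0. ]), 'grip_force': 0.0, 'grip_width': 1.0030878030324817}
```

View pics/side0.png

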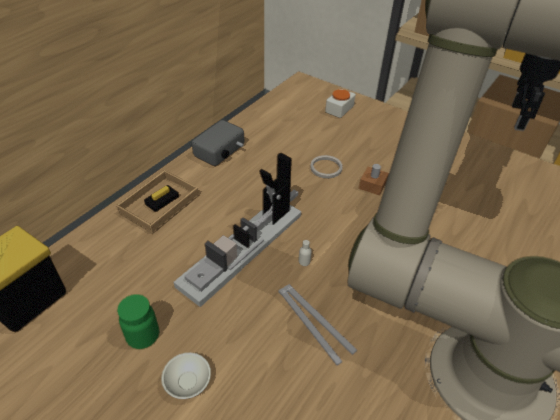

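View pics/top0.png

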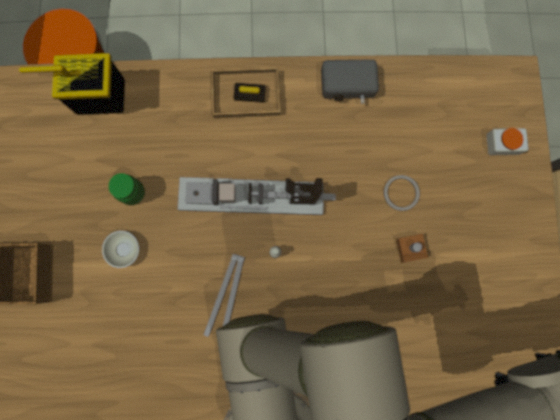

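The pictures show the clamp lying about along world y, with the tail hole at top px (196,194) and the trigger near (294,190). The pin rest is at (413,247) in top and (375,180) in side, and the bystanders stand clear of the clamp.

```bash
python3 - <<'E'
from h import *
np.set_printoptions(precision=1,suppress=True)
s=ctrl.capture("side");t=ctrl.capture("top")
def b(q,c): return [(np.array(d["extent"]).round(0).tolist(),round(d["score"],2)) for d in ctrl.boxes_of(q,c)[:2]]
for q in["pin","pinrest","tail","trigger","clamp","block"]: print(q,b(q,s),b(q,t))
print("tailhole",atz(s,(198.8,274.5),34),atz(t,(197,193.9),34),tri([(s,(198.8,274.5)),(t,(197,193.9))]))
print("grip",tri([(s,(267.8,183)),(t,(290.4,191.1))]))
print("hinge",tri([(s,(271.9,192.6)),(t,(294.8,192))]))
print("clamp",atz(s,(242.9,248.6),0),atz(t,(252.1,198.7),0))
print("rest",atz(s,(374.5,189.1),0),atz(t,(409,253.7),0))
print("pinhead top",atz(t,(418,247),68),atz(s,(377,168),68))
for q,p in dict(block=((224.8,257.3),(229.5,195.2)),dish=((187.9,382),(125.9,246.4)),can=((139.6,334.6),(136.3,191.4)),vial=((305,262.8),(280.4,255.6)),ring=((327.1,168.3),(398,193.1))).items(): print(q,atz(s,p[0],0 if q!='block' else 20),atz(t,p[1],0 if q!='block' else 20))
# crops
a=t["img"][160:280,170:340];d=s["img"][140:300,170:400];e=t["img"][225:275,390:440]
A=cv2.resize(a,(560,395),interpolation=cv2.INTER_CUBIC);
E=cv2.resize(e,(240,240),interpolation=cv2.INTER_CUBIC)
im=np.zeros((395,800,3),np.uint8);im[:,:560]=A;im[:240,560:]=E
cv2.imwrite("pics/crop1.png",im[:,:,::-1])
cv2.imwrite("pics/crop2.png",cv2.resize(d,(800,556),interpolation=cv2.INTER_CUBIC)[:,:,::-1])
E
```

```text
pin [] [([408.0, 240.0, 12.0, 11.0], 0.62)]
pinrest [([360.0, 167.0, 28.0, 28.0], 0.63)] [([397.0, 238.0, 30.0, 24.0], 0.7)]
tail [([182.0, 238.0, 48.0, 56.0], 0.6)] [([185.0, 177.0, 36.0, 30.0], 0.56)]
trigger [([260.0, 167.0, 13.0, 31.0], 0.59)] [([282.0, 178.0, 18.0, 15.0], 0.46), ([220.0, 185.0, 15.0, 20.0], 0.29)]
clamp [([173.0, 156.0, 129.0, 146.0], 0.61)] [([176.0, 176.0, 157.0, 41.0], 0.68)]
block [([214.0, 238.0, 20.0, 27.0], 0.84)] [([185.0, 174.0, 38.0, 32.0], 0.18)]
tailhole [589.7 173.5  34. ] [581.9 165.7  34. ] (array([587. , 169.2,  30.2]), [5.3, 5.3])
grip (array([567.5, -52.9, 148.7]), [4.1, 4.1])
hinge (array([569.1, -66.2, 109.3]), [1.1, 1.1])
clamp [578.7  36.9  -0. ] [571.9  33.7   0. ]
rest [ 427.2 -338.7    0. ] [ 424.3 -351.1    0. ]
pinhead top [ 436.8 -354.8   68. ] [ 433.9 -341.9   68. ]
block [584.1  94.8  20. ] [578.9  88.1  20. ]
dish [455.1 355.3   0. ] [461.3 346.5   0. ]
can [602.7 339.7   0. ] [597.8 322.2   0. ]
vial [436.8 -15.2   0. ] [429.4 -32.5   0. ]
ring [ 575.2 -336.3    0. ] [ 576.9 -332.8    0. ]
```

View pics/crop1.png

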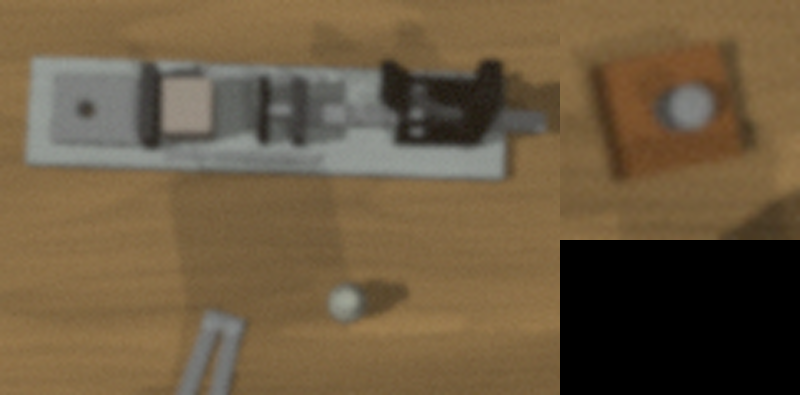

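View pics/crop2.png

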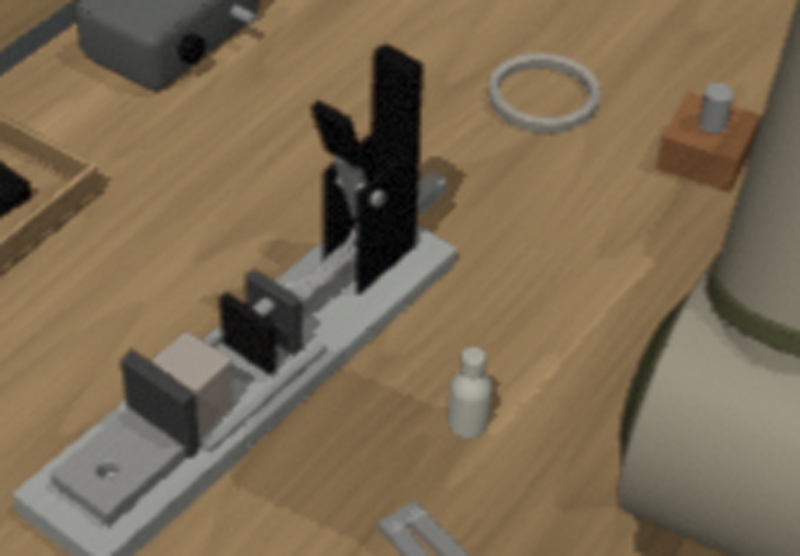

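```bash
cat >> h.py <<'E'
np.set_printoptions(precision=2,suppress=True)
def cur():
    s=ctrl.sense();q=np.array(s["ee_rot"]);return s,np.array(s["eef_pos"]),Rn.from_quat(q[[1,2,3,0]])
def to(P=None,Rt=None,q=True):
    """turn (tool rotvec, first) then shift in the turned tool axes, metres"""
    s,p,R=cur();Rt=Rt or R;P=p if P is None else np.array(P)
    w=(R.inv()*Rt).as_rotvec();d=Rt.inv().apply(P-p)/1000
    print("t",round(s["time_s"],2),"p",p,"turn",w.round(4),"shift",d.round(4),"F",s["force"],"g",round(s["grip_width"],3),round(s["grip_force"],1))
def down(a): # tool pointing down, tool y along world angle a
    y=np.array([np.cos(a),np.sin(a),0]);z=np.array([0,0,-1.]);x=np.cross(y,z)
    return Rn.from_matrix(np.c_[x,y,z])
E
python3 - <<'E'
from h import *
s=ctrl.capture("side");t=ctrl.capture("top")
f=lambda x,y:(170+x/3.294,160+y/3.292)
g=lambda x,y:(170+x*.2875,140+y*.2878)
print("hole",atz(t,f(86,109),34),atz(s,g(107,470),34),tri([(t,f(86,109)),(s,g(107,470))]))
print("pin",atz(t,(417.1,247.3),68),atz(s,g(718,90),68),tri([(t,(417.1,247.3)),(s,g(718,90))]))
c=[atz(t,f(*p),20) for p in((33,57),(26,162),(508,178))]
print("corners",c); v=c[1]-c[2];print("len",np.linalg.norm(v),"wid",np.linalg.norm(c[0]-c[1]),"yaw of +y",np.arctan2(v[1],v[0]))
_,p,R=cur();print(R.as_matrix())
for a in(0,np.pi,-.03,np.pi-.03): to([436,-348,200],down(a))
E
```

```text
hole [583.88 167.84  34.  ] [584.92 172.51  34.  ] (array([586.08, 169.43,  29.4 ]), [1.7, 1.7])
pin [ 436.19 -352.56   68.  ] [ 439.06 -348.66   68.  ] (array([ 438.2 , -352.34,   65.76]), [2.1, 2.1])
corners [array([626.61, 209.27,  20.  ]), array([547.62, 214.44,  20.  ]), array([ 526.45, -141.9 ,   20.  ])]
len 356.9628476795926 wid 79.16266573243344 yaw of +y 1.5114602791728398
[[ 0.94  0.35  0.  ]
 [ 0.35 -0.94  0.  ]
 [ 0.   -0.   -1.  ]]
t 3.2 p [ 182.87 -492.13  231.29] turn [ 0.   -0.   -1.22] shift [0.14 0.25 0.03] F [0.86 0.5  0.22] g 0.999 0.0
t 3.2 p [ 182.87 -492.13  231.29] turn [-0.   -0.    1.93] shift [-0.14 -0.25  0.03] F [0.86 0.5  0.22] g 0.999 0.0
t 3.2 p [ 182.87 -492.13  231.29] turn [ 0.   -0.   -1.19] shift [0.15 0.25 0.03] F [0.86 0.5  0.22] g 0.999 0.0
t 3.2 p [ 182.87 -492.13  231.29] turn [-0.   -0.    1.96] shift [-0.15 -0.25  0.03] F [0.86 0.5  0.22] g 0.999 0.0
```

```bash
cat >> h.py <<'E'
def rows(P,Rt,n):
    """n equal rows (shift in axes before the row's turn)"""
    s,p,R=cur();w=(R.inv()*Rt).as_rotvec()/n;M=sum((R*Rn.from_rotvec(w*k)).as_matrix() for k in range(n))
    print(n,"rows shift",(np.linalg.solve(M,np.array(P)-p)/1000).round(4),"turn",w.round(4))
E
python3 -c "
from h import *
rows([437,-351,210],down(-.06),8)"
```

```text
8 rows shift [0.04 0.01 0.  ] turn [ 0.   -0.   -0.14]
```

```bash
sed -i 's/precision=2/precision=4/' h.py
python3 -c "
from h import *
rows([437,-351,210],down(-.06),8)"
```

```text
8 rows shift [0.036  0.0133 0.0027] turn [ 0.     -0.     -0.1444]
```

Call:
send_rows(
  targets=[
    [-1,0.036,0.0133,0.0027,0,0,-0.1444],
    [-1,0.036,0.0133,0.0027,0,0,-0.1444],
    [-1,0.036,0.0133,0.0027,0,0,-0.1444],
    [-1,0.036,0.0133,0.0027,0,0,-0.1444],
    [-1,0.036,0.0133,0.0027,0,0,-0.1444],
    [-1,0.036,0.0133,0.0027,0,0,-0.1444],
    [-1,0.036,0.0133,0.0027,0,0,-0.1444],
    [-1,0.036,0.0133,0.0027,0,0,-0.1444],
    [-1,0,0,0,0,0,0],
    [-1,0,0,0,0,0,0],
  ],
)

```text
time_s: 4.45
eef_pos: [436.6, -351.5, 209.8]
ee_rot: [0.0, 0.728, 0.685, -0.0]
force: [0.2, -0.1, -0.6]
grip_width: 1.002
grip_force: 0.0
```

```bash
python3 - <<'E'
from h import *
w=ctrl.capture("wrist");save(w,"w1")
for q in("pin","pinrest"):
    print(q,ctrl.landmark_of(q,w)[:2],ctrl.boxes_of(q,w)[:2])
print(ray(w,(280,210))[0],proj(w,np.array([437,-351,68])))
to([437,-351,44],down(-.06))
E
```

```text
pin [{'point': [286.9, 190.8], 'score': 0.88}] [{'extent': [275.2, 187.8, 21.5, 27.0], 'score': 0.83}]
pinrest [{'point': [285.3, 187.5], 'score': 0.89}] [{'extent': [250.7, 158.3, 69.4, 68.7], 'score': 0.83}, {'extent': [273.6, 187.4, 21.2, 25.7], 'score': 0.42}]
[ 441.1405 -283.0333  353.2612] [282.3939 201.6821]
t 4.7 p [ 436.3866 -351.6095  209.6936] turn [ 0.      0.     -0.0013] shift [0.0006 0.0006 0.1657] F [-0.3286 -0.5141  0.2494] g 0.997 0.0
```

View pics/w1.png

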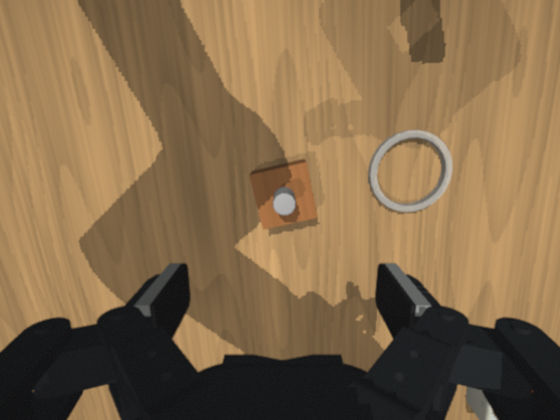

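The pin's head top is at px (284.5,204), and the old estimate projects to (282,202), so it is 2–3 mm off at most. The rest is at (285,195).

```bash
python3 - <<'E'
from h import *
w=ctrl.capture("wrist");b=ctrl.boxes_of("pin",w)[0]["extent"];print(b)
P=atz(w,(284.5,204),68);print(P)
# height check: head top circle
g=cv2.cvtColor(np.array(w["img"]),cv2.COLOR_RGB2HSV)[180:230,260:310]
m=((g[...,1]<60)&(g[...,2]>110)).astype(np.uint8);n,l,st,ce=cv2.connectedComponentsWithStats(m)
for i in range(1,n):
    if st[i,4]>40: print(st[i],ce[i]+[260,180],atz(w,ce[i]+[260,180],68))
to([P[0],P[1],42],down(-.06))
E
```

```text
[274.6, 186.8, 18.8, 26.3]
[ 438.6314 -353.4649   68.    ]
[ 13  12  23  23 417] [283.9568 203.2638] [ 438.1648 -352.724    68.    ]
t 4.8 p [ 436.5055 -351.3948  209.6838] turn [-0.      0.     -0.0007] shift [-0.0019  0.0022  0.1677] F [-0.3422  0.9813 -0.8599] g 1.004 0.0
```

Call:
send_rows(
  targets=[
    [-1,-0.0013,0.0018,0.05,0,0,0],
    [-1,0,0,0.05,0,0,0],
    [-1,0,0,0.04,0,0,0],
    [-1,0,0,0.02,0,0,0],
    [-1,0,0,0.0127,0,0,0],
    [-1,0,0,0,0,0,0],
    [1,0,0,0,0,0,0],
    [1,0,0,0,0,0,0],
    [1,0,0,0,0,0,0],
    [1,0,0,0,0,0,0],
  ],
  squeeze=40,
)

```text
time_s: 6.05
eef_pos: [438.6, -352.5, 37.4]
ee_rot: [0.0, 0.728, 0.686, 0.0]
force: [0.4, 1.4, 2.4]
grip_width: 0.243
grip_force: 39.0
```

```bash
python3 - <<'E'
from h import *
to([585,169,217],down(-.06))
E
```

```text
t 6.05 p [ 438.6203 -352.5183   37.4422] turn [0.0004 0.0004 0.0002] shift [ 0.5294  0.1148 -0.1796] F [0.3701 1.4344 2.354 ] g 0.243 39.0
```

Call:
send_rows(
  targets=[
    [1,0,0,-0.03,0,0,0],
    [1,0,0,-0.05,0,0,0],
    [1,0,0,-0.05,0,0,0],
    [1,0,0,-0.05,0,0,0],
    [1,0.05,0,0,0,0,0],
    [1,0.05,0,0,0,0,0],
    [1,0.05,0,0,0,0,0],
    [1,0.05,0,0,0,0,0],
    [1,0.05,0,0,0,0,0],
    [1,0.05,0,0,0,0,0],
  ],
)

```text
time_s: 7.3
eef_pos: [456.2, -51.4, 217.1]
ee_rot: [0.0, 0.728, 0.686, 0.0]
force: [0.8, -0.2, -0.5]
grip_width: 0.243
grip_force: 39.3
```

```bash
python3 - <<'E'
from h import *
to([585,169,217],down(-.06))
E
```

```text
t 7.3 p [456.2328 -51.3526 217.1203] turn [ 0.0003  0.     -0.    ] shift [0.2277 0.1153 0.0001] F [ 0.8287 -0.1853 -0.5289] g 0.243 39.3
```

Call:
send_rows(
  targets=[
    [1,0.045,0.023,0,0,0,0],
    [1,0.045,0.023,0,0,0,0],
    [1,0.045,0.023,0,0,0,0],
    [1,0.045,0.023,0,0,0,0],
    [1,0.045,0.023,0.02,0,0,0],
    [1,0.0027,0.0003,0.047,0,0,0],
    [1,0,0,0,0,0,0],
    [1,0,0,0,0,0,0],
    [1,0,0,0,0,0,0],
    [1,0,0,0,0,0,0],
  ],
)

```text
time_s: 8.55
eef_pos: [585.5, 167.1, 151.4]
ee_rot: [0.001, 0.728, 0.685, 0.001]
force: [-0.4, 0.3, -1.4]
grip_width: 0.243
grip_force: 39.4
```

```bash
python3 - <<'E'
from h import *
w=ctrl.capture("wrist");save(w,"w2");s=ctrl.capture("side");t=ctrl.capture("top");save(t,"t2")
for q in("tail_hole","pin"):
    for n,c in(("w",w),("s",s),("t",t)): print(q,n,ctrl.landmark_of(q,c)[:2])
_,p,R=cur();tip=p+[0,0,-33.4];print(p,"tip px",proj(w,tip),proj(s,tip),"hole px",proj(w,np.array([585,169,34])),proj(s,np.array([585,169,34])))
v=np.hstack([w["img"][60:260,180:380],s["img"][190:300,150:260].repeat(1,0)]) if 0 else None
a=cv2.resize(w["img"][100:400,130:430],(400,400));b=cv2.resize(s["img"][210:310,150:250],(400,400),interpolation=cv2.INTER_CUBIC)
cv2.imwrite("pics/ws2.png",np.hstack([a,b])[:,:,::-1])
E
```

```text
tail_hole w [{'point': [284.9, 207.9], 'score': 0.83}]
tail_hole s [{'point': [197.1, 272.4], 'score': 0.79}]
tail_hole t [{'point': [196.5, 194.2], 'score': 0.61}]
pin w [{'point': [280.1, 247.0], 'score': 0.69}]
pin s [{'point': [193.1, 250.8], 'score': 0.54}]
pin t [{'point': [245.5, 197.1], 'score': 0.57}]
[585.1166 167.4667 149.9851] tip px [280.9077 242.909 ] [198.5228 248.8239] hole px [280.9064 206.8431] [201.8362 274.2064]
```

View pics/ws2.png

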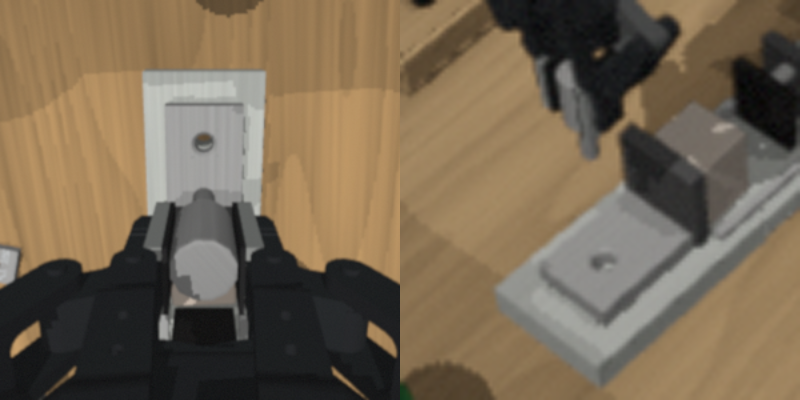

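The wrist view shows the hole at (283,206.5) and the pin tip near (282,242). The side view shows the tip at (197.5,249) and the hole at (200.8,275.7). The pin hangs straight.

```bash
python3 - <<'E'
from h import *
w=ctrl.capture("wrist");s=ctrl.capture("side")
im=np.array(w["img"]);g=cv2.cvtColor(im,cv2.COLOR_RGB2GRAY)
r=g[196:218,270:298];m=(r<r.max()*.75).astype(np.uint8);n,l,st,ce=cv2.connectedComponentsWithStats(m)
for i in range(1,n):
    if st[i,4]>20: print(st[i],ce[i]+[270,196])
print(cv2.resize(g[232:256,268:296],None,fx=1,fy=1)[::2,::1])
for c,p in((w,(283,206.5)),(w,(281.8,206.5)),(s,(200.8,275.7)),(s,(201.8,275.7))): print(p,atz(c,p,34))
E
```

```text
[  5   4  16  15 178] [282.6742 206.8034]
[[161 161 160 161 164 163 163 162 163 160 161 161 160 160 162 162 159 159
  159 162 163 165 164 161 158 159 162 163]
 [160 161 159 162 163 163 163 161 160 161 161 161 160 159 161 162 159 159
  160 161 163 165 164 160 159 161 162 162]
 [161 160 159 160 162 162 163 163 161 161 160 161 159 160 160 162 159 159
  159 162 163 165 164 161 159 160 162 162]
 [160 160 160 161 162 162 162 162 161 160 161 162 161 159 161 162 160 160
  160 162 164 163 165 160 158 160 163 162]
 [160 161 159 161 162 164 162 162 161 160 159 153 144 141 143 141 143 149
  155 160 164 165 164 161 159 160 163 163]
 [161 160 159 161 163 163 163 161 152 135 115 106  97  95  93  92  93  97
  105 121 140 158 162 159 157 157 160 160]
 [152 149 149 151 152 153 149 134 109  92  89  91  93  93  91  90  89  88
   84  82  88 114 138 142 140 141 144 145]
 [141 140 139 140 142 140 124  94  84  87  90  92  94  93  92  90  90  89
   85  82  78  83 104 128 138 141 141 143]
 [140 142 140 141 142 139 117  88  83  89  93  94  96  94  93  92  91  89
   88  85  80  75  88 119 136 141 143 143]
 [141 140 139 141 142 133 110  89  88  97 102 103 102 101 100  98  99  97
   96  98  94  89  92 113 134 140 143 144]
 [139 139 133 126 119 109 100  99 101 101 101 101 100  99  98  99  99  98
   99  99 100 100  98  98 105 115 128 137]
 [116 107 101  98  98  97  99 100 101 101 102 101 101  99  97  98  99  99
   99 100 101 100  98  95  93  91  91  97]]
(283, 206.5) [586.1551 169.8367  34.    ]
(281.8, 206.5) [585.1295 169.8978  34.    ]
(200.8, 275.7) [584.0634 173.335   34.    ]
(201.8, 275.7) [582.3355 172.0516  34.    ]
```

```bash
python3 - <<'E'
from h import *
to([584.9,169.7,78],down(-.06))
E
```

```text
t 9.1 p [585.1298 167.4684 149.964 ] turn [-0.      0.      0.0003] shift [ 0.0022 -0.0004  0.072 ] F [-0.5348  0.4178 -0.465 ] g 0.242 39.4
```

Call:
send_rows(
  targets=[
    [1,0.0022,0,0.03,0,0,0],
    [1,0,0,0.03,0,0,0],
    [1,0,0,0.012,0,0,0],
    [1,0,0,0,0,0,0],
    [1,0,0,0,0,0,0],
    [1,0,0,0,0,0,0],
    [1,0,0,0,0,0,0],
    [1,0,0,0,0,0,0],
    [1,0,0,0,0,0,0],
    [1,0,0,0,0,0,0],
  ],
)

```text
time_s: 10.35
eef_pos: [585.2, 169.7, 78.0]
ee_rot: [-0.0, 0.728, 0.686, -0.0]
force: [0.0, 0.4, 0.7]
grip_width: 0.244
grip_force: 39.4
```

```bash
python3 - <<'E'
from h import *
w=ctrl.capture("wrist");s=ctrl.capture("side")
_,p,R=cur();tip=p+[0,0,-33.4];print(p,"tip px",proj(w,tip),proj(s,tip))
a=cv2.resize(w["img"][190:290,230:330],(400,400),interpolation=cv2.INTER_CUBIC);b=cv2.resize(s["img"][235:295,170:230],(400,400),interpolation=cv2.INTER_CUBIC)
cv2.imwrite("pics/ws3.png",np.hstack([a,b])[:,:,::-1])
E
```

```text
[585.2507 169.6583  77.9907] tip px [281.7484 244.1446] [201.0808 271.3094]
```

View pics/ws3.png

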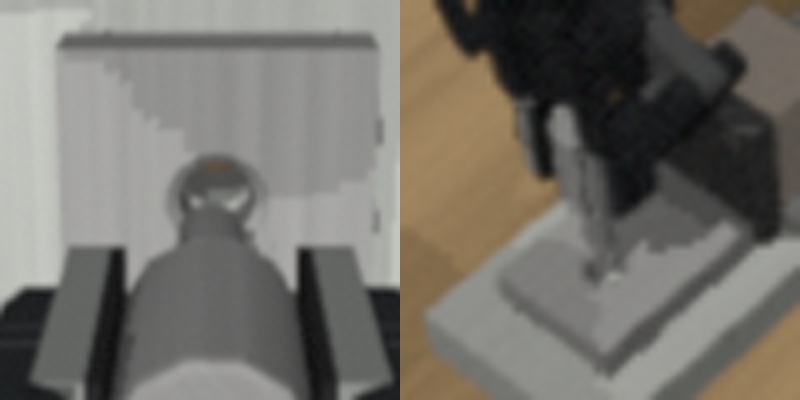

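The wrist crop shows the hole centred at (217,195) and the tip apex at (215,205), so they line up sideways. In the side crop the tip sits just over the hole, at (600,270).

```bash
python3 - <<'E'
from h import *
w=ctrl.capture("wrist")
_,p,R=cur()
for y in (0,2):
  for z in (44.6,34): q=proj(w,p*[1,1,0]+[0,y,z]);print(y,z,(q-[230,190])*4)
g=cv2.cvtColor(np.array(w["img"]),cv2.COLOR_RGB2GRAY)[225:262:2,268:300];print(g)
E
```

```text
0 44.6 [206.9171 216.6654]
0 34 [207.0566 192.4937]
2 44.6 [206.1193 204.24  ]
2 34 [206.3002 180.6423]
[[167 166 164 165 166 166 165 161 150 146 144 144 143 145 146 145 143 142
  141 141 143 145 148 149 150 149 147 143 142 140 144 145]
 [167 166 164 165 166 165 165 161 151 149 147 144 141 143 142 140 139 139
  139 140 143 146 147 149 150 148 146 143 142 142 143 145]
 [167 165 166 166 165 166 165 166 166 159 144 122 109 106 103  99  99 102
  102 105 117 128 140 146 149 149 147 142 141 142 144 145]
 [167 165 164 165 166 164 159 146 131 119 105  91  85  86  84  83  81  80
   78  80  82  93 104 114 126 138 144 143 141 142 144 144]
 [167 166 165 166 163 149 128 111 102  89  80  78  77  77  77  78  78  79
   80  78  78  79  83  94 106 115 125 138 142 142 143 145]
 [167 166 165 163 150 127 113 101  86  76  76  76  78  78  79  78  78  77
   78  79  77  77  80  86 100 113 118 124 135 140 143 145]
 [166 166 163 152 131 117 107  90  84  82  79  77  78  84  97 101 101 102
  104 103 102 104 113 117 104 106 119 122 127 138 144 146]
 [167 166 162 147 127 118 101  76  80 104 123 119 103  97 109 115
[... 831 characters left out ...]
9 105 120 143 159 161 159 157 163]
 [158 146 133 118 107 102 101 102 104 103 104 104 103 102 101 100 102 100
  100 102 102 102 100  97  95  97 113 135 145 156 161 164]
 [104  99  98  99 100 101 101 102 104 103 103 104 104 102 101 101 102 101
  102 101 102 102 100  97  96  94  93  92  96 108 130 155]
 [ 95  97  99 100 101 102 102 104 104 104 103 105 104 102 101 101 101 101
  102 101 103 102 101  97  96  94  92  91  89  89  95 119]
 [ 96  98 100 101 102 102 103 104 104 103 105 105 104 102 101 101  99 101
  100 102 104 104 102 100  96  94  93  91  89  88  85  87]
 [ 97  98 100 101 102 103 103 104 104 104 105 104 104 103 101 101 101 102
  101 101 103 103 101  99  97  94  92  91  91  89  87  83]]
```

Call:
send_rows(
  targets=[
    [1,0.0003,0,0.004,0,0,0],
    [1,0,0,0.003,0,0,0],
    [1,0,0,0.002,0,0,0],
    [1,0,0,0.002,0,0,0],
    [1,0,0,0.002,0,0,0],
    [1,0,0,0.001,0,0,0],
    [1,0,0,0.001,0,0,0],
    [1,0,0,0.001,0,0,0],
    [1,0,0,0,0,0,0],
    [1,0,0,0,0,0,0],
  ],
)

```text
time_s: 11.75
eef_pos: [585.3, 170.0, 62.0]
ee_rot: [0.0, 0.728, 0.686, 0.0]
force: [0.7, -0.2, -0.8]
grip_width: 0.242
grip_force: 39.4
```

Call:
send_rows(
  targets=[
    [1,0,0,0.003,0,0,0],
    [1,0,0,0.003,0,0,0],
    [1,0,0,0.002,0,0,0],
    [1,0,0,0.002,0,0,0],
    [1,0,0,0.002,0,0,0],
    [1,0,0,0.002,0,0,0],
    [1,0,0,0.002,0,0,0],
    [1,0,0,0.002,0,0,0],
    [1,0,0,0,0,0,0],
    [1,0,0,0,0,0,0],
  ],
)

```text
time_s: 13.0
eef_pos: [585.3, 170.0, 44.0]
ee_rot: [-0.0, 0.728, 0.686, 0.0]
force: [-0.2, -0.1, 0.0]
grip_width: 0.243
grip_force: 39.4
```

Free so far: 6.6 mm to home. I'll press slightly beyond it.

Call:
send_rows(
  targets=[
    [1,0,0,0.002,0,0,0],
    [1,0,0,0.002,0,0,0],
    [1,0,0,0.001,0,0,0],
    [1,0,0,0.001,0,0,0],
    [1,0,0,0.0005,0,0,0],
    [1,0,0,0.0005,0,0,0],
    [1,0,0,0.0005,0,0,0],
    [1,0,0,0,0,0,0],
    [1,0,0,0,0,0,0],
    [1,0,0,0,0,0,0],
  ],
)

```text
time_s: 14.25
eef_pos: [585.3, 170.0, 37.4]
ee_rot: [0.0, 0.728, 0.686, 0.0]
force: [-3.6, -0.0, 7.3]
grip_width: 0.244
grip_force: 40.3
```

Call:
send_rows(
  targets=[
    [0.3,0,0,0,0,0,0],
    [-0.2,0,0,0,0,0,0],
    [-0.2,0,0,0,0,0,0],
    [-0.2,0,0,-0.02,0,0,0],
    [-0.2,0,0,-0.05,0,0,0],
    [-0.2,0,0,-0.05,0,0,0],
    [-0.2,0,0,-0.05,0,0,0],
    [-0.2,0,0,-0.03,0,0,0],
    [1,0,0,0,0,0,0],
    [1,0,0,0,0,0,0],
  ],
)

```text
time_s: 15.5
eef_pos: [584.8, 169.9, 235.1]
ee_rot: [-0.001, 0.728, 0.686, -0.001]
force: [-0.1, -0.8, -1.7]
grip_width: 0.182
grip_force: 0.0
```

```bash
python3 - <<'E'
from h import *
w=ctrl.capture("wrist");s=ctrl.capture("side");t=ctrl.capture("top")
for n,c in(("w",w),("s",s),("t",t)): print(n,ctrl.landmark_of("pin",c)[:1],ctrl.boxes_of("pin",c)[:1])
print("exp head centre px w",proj(w,np.array([585,170,68])),"base",proj(w,np.array([585,170,34])))
for n,c in(("s",s),("t",t)):print(n,ctrl.landmark_of("trigger_grip",c)[:1],ctrl.landmark_of("trigger",c)[:2])
# clamp frame from hole + yaw
y=np.array([np.cos(1.5115),np.sin(1.5115),0]);x=np.array([y[1],-y[0],0]);O=np.array([585.1,169.9,0])-140*y;print("O",O)
h=O-100*y+[0,0,105];g=h+60*np.array([0,0,np.cos(.3)])+y*(60*np.sin(.3)+5);print("hinge",h,"grip",g)
for X in(h,g): print(proj(s,X),proj(t,X))
m=np.hstack([cv2.resize(w["img"][150:350,180:380],(400,400)),cv2.resize(t["img"][160:220,170:230] if 0 else s["img"][140:240,230:330],(400,400),interpolation=cv2.INTER_CUBIC)])
cv2.imwrite("pics/ws4.png",m[:,:,::-1])
E
```

```text
w [{'point': [284.4, 185.6], 'score': 0.82}] [{'extent': [274.1, 182.0, 19.7, 24.7], 'score': 0.57}]
s [{'point': [201.8, 283.0], 'score': 0.69}] [{'extent': [191.1, 262.8, 14.8, 13.8], 'score': 0.49}]
t [{'point': [229.6, 196.4], 'score': 0.48}] [{'extent': [271.4, 249.0, 10.3, 11.6], 'score': 0.53}]
exp head centre px w [282.4858 196.2327] base [282.5405 189.692 ]
s [{'point': [267.4, 183.7], 'score': 0.7}] []
t [{'point': [289.4, 189.5], 'score': 0.73}] [{'point': [292.5, 190.2], 'score': 0.51}]
O [576.8034  30.1461   0.    ]
hinge [570.8772 -69.6782 105.    ] grip [572.2243 -46.9869 162.3202]
[272.6249 192.9342] [295.9375 191.0997]
[266.3642 179.2822] [286.8968 186.39  ]
```

View pics/ws4.png

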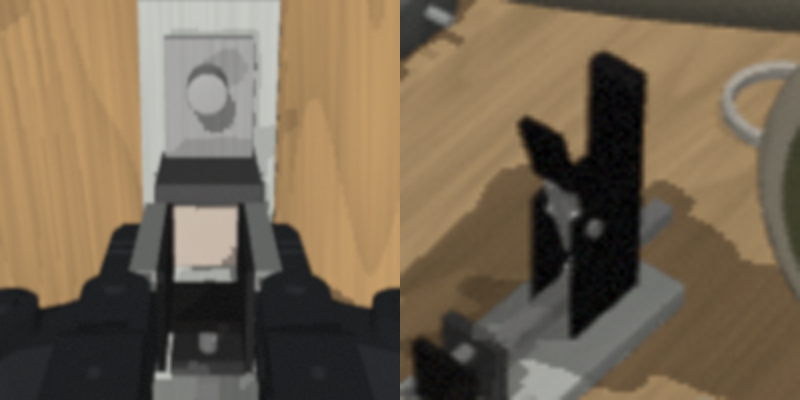

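Wrist crop: the pin's head is seated on the foot at (207,95), which matches the head height expected when home. Side crop: the trigger paddle runs from (520,120) to (570,190), leaning towards the block as predicted.

```bash
cat >> h.py <<'E'
Y=np.array([np.cos(1.5115),np.sin(1.5115),0]);X=np.array([Y[1],-Y[0],0]);O=np.array([585.1,169.9,0])-140*Y
RT=down(-.06)*Rn.from_rotvec([0,-.6,0])
def tr(y,z): return O+y*Y+[0,0,z]
def cl():
    s,p,R=cur();print("t %.2f clamp pos"%s["time_s"],[(p-O)@X,(p-O)@Y,p[2]],"Fy",np.array(s["force"])@Y,s["force"])
E
python3 - <<'E'
from h import *
rows(tr(-50,156),RT,8);print(RT.as_matrix()); 
E
```

```text
8 rows shift [-0.0206 -0.      0.0161] turn [ 0.    -0.075  0.   ]
[[ 0.0495  0.9982 -0.0339]
 [ 0.8239 -0.06   -0.5636]
 [-0.5646  0.     -0.8253]]
```

Call:
send_rows(
  targets=[
    [1,-0.0206,0,0.0161,0,-0.075,0],
    [1,-0.0206,0,0.0161,0,-0.075,0],
    [1,-0.0206,0,0.0161,0,-0.075,0],
    [1,-0.0206,0,0.0161,0,-0.075,0],
    [1,-0.0206,0,0.0161,0,-0.075,0],
    [1,-0.0206,0,0.0161,0,-0.075,0],
    [1,-0.0206,0,0.0161,0,-0.075,0],
    [1,-0.0206,0,0.0161,0,-0.075,0],
    [1,0,0,0,0,0,0],
    [1,0,0,0,0,0,0],
  ],
)

```text
time_s: 17.4
eef_pos: [574.2, -18.8, 156.5]
ee_rot: [0.202, 0.696, 0.655, -0.214]
force: [0.6, -0.8, -0.7]
grip_width: -0.001
grip_force: 0.0
```

```bash
python3 - <<'E'
from h import *
cl();to(tr(-50,156),RT);to(tr(-60,156),RT)
s=ctrl.capture("side");t=ctrl.capture("top");w=ctrl.capture("wrist")
m=np.hstack([cv2.resize(s["img"][140:240,210:310],(400,400),interpolation=cv2.INTER_CUBIC),cv2.resize(w["img"],(400,300))[:300].copy() if 0 else cv2.resize(t["img"][150:250,210:310],(400,400),interpolation=cv2.INTER_CUBIC)])
cv2.imwrite("pics/ws5.png",m[:,:,::-1])
E
```

```text
t 17.40 clamp pos [np.float64(0.32661376618078986), np.float64(-49.04244386324885), np.float64(156.48499489649276)] Fy -0.7384935671492626 [ 0.557  -0.7729 -0.6715]
t 17.4 p [574.2231 -18.8296 156.485 ] turn [ 0.001  -0.0016 -0.0003] shift [-0.0005 -0.0003  0.0009] F [ 0.557  -0.7729 -0.6715] g -0.001 0.0
t 17.4 p [574.2231 -18.8296 156.485 ] turn [ 0.001  -0.0016 -0.0003] shift [-0.0088 -0.0003  0.0066] F [ 0.557  -0.7729 -0.6715] g -0.001 0.0
```

View pics/ws5.png

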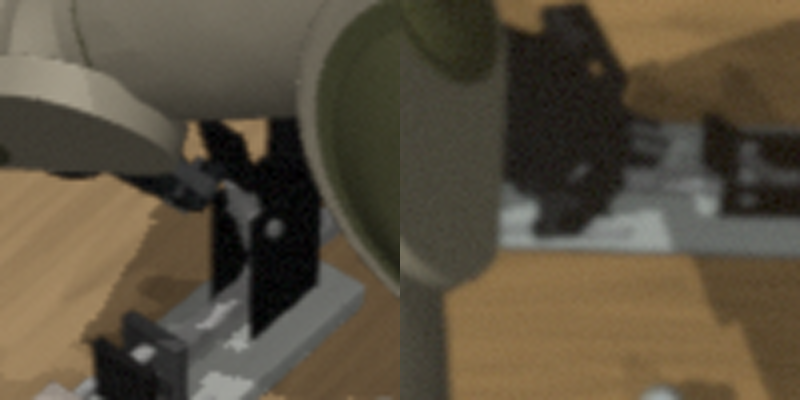

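The side crop shows the shut fingertips at (212,180), just before the middle of the paddle. I'll move in to find contact.

Call:
send_rows(
  targets=[
    [1,-0.0025,0,0.0017,0,0,0],
    [1,-0.0025,0,0.0017,0,0,0],
    [1,-0.0025,0,0.0017,0,0,0],
    [1,-0.0025,0,0.0017,0,0,0],
    [1,-0.0025,0,0.0017,0,0,0],
    [1,0,0,0,0,0,0],
    [1,0,0,0,0,0,0],
    [1,0,0,0,0,0,0],
    [1,0,0,0,0,0,0],
    [1,0,0,0,0,0,0],
  ],
)

```text
time_s: 18.8
eef_pos: [573.0, -34.5, 156.1]
ee_rot: [0.203, 0.695, 0.655, -0.215]
force: [-0.4, 0.7, -1.4]
grip_width: -0.001
grip_force: 0.0
```

```bash
python3 -c "
from h import *
cl();to(None,RT)"
```

```text
t 18.80 clamp pos [np.float64(0.06918527777880393), np.float64(-64.74861611743506), np.float64(156.12148612902467)] Fy 0.7239388353840365 [-0.4158  0.7499 -1.3706]
t 18.8 p [573.0353 -34.4929 156.1215] turn [0.0002 0.     0.0002] shift [0. 0. 0.] F [-0.4158  0.7499 -1.3706] g -0.001 0.0
```

Call:
send_rows(
  targets=[
    [1,-0.0025,0,0.0017,0,0,0],
    [1,-0.0025,0,0.0017,0,0,0],
    [1,-0.0025,0,0.0017,0,0,0],
    [1,-0.0025,0,0.0017,0,0,0],
    [1,0,0,0,0,0,0],
    [1,0,0,0,0,0,0],
    [1,0,0,0,0,0,0],
    [1,0,0,0,0,0,0],
    [1,0,0,0,0,0,0],
    [1,0,0,0,0,0,0],
  ],
)

```text
time_s: 20.05
eef_pos: [572.3, -46.6, 156.1]
ee_rot: [0.203, 0.695, 0.655, -0.215]
force: [0.5, 2.2, 1.2]
grip_width: -0.002
grip_force: 0.8
```

```bash
python3 -c "
from h import *
cl()
for i in range(3): s=ctrl.capture('side');cl()
print(ctrl.landmark_of('pad_face',s)[:1],ctrl.landmark_of('block',s)[:1],ctrl.landmark_of('trigger_grip',s)[:1])
"
```

```text
t 20.05 clamp pos [np.float64(0.0667973961631556), np.float64(-76.87625608471635), np.float64(156.14274691033597)] Fy 2.2360505792124123 [0.5244 2.2089 1.2129]
t 20.10 clamp pos [np.float64(0.07515397589867888), np.float64(-76.88994149687409), np.float64(156.1549024262315)] Fy 2.058318754012698 [1.5344 1.9709 0.6389]
t 20.15 clamp pos [np.float64(0.07216330898310305), np.float64(-76.87536630655988), np.float64(156.15360495155932)] Fy 1.7465816387258573 [ 0.1114  1.743  -0.1021]
t 20.20 clamp pos [np.float64(0.05889112432057894), np.float64(-76.879053314915), np.float64(156.14524895289523)] Fy 1.9920285608317752 [1.2267 1.9227 1.6233]
[{'point': [239.8, 233.5], 'score': 0.61}] [{'point': [221.4, 256.7], 'score': 0.64}] [{'point': [268.3, 180.5], 'score': 0.45}]
```

Call:
send_rows(
  targets=[
    [1,-0.0025,0,0.0017,0,0,0],
    [1,-0.0025,0,0.0017,0,0,0],
    [1,-0.0025,0,0.0017,0,0,0],
    [1,-0.0025,0,0.0017,0,0,0],
    [1,-0.0025,0,0.0017,0,0,0],
    [1,-0.0025,0,0.0017,0,0,0],
    [1,-0.0025,0,0.0017,0,0,0],
    [1,-0.002,0,0.0014,0,0,0],
    [1,0,0,0,0,0,0],
    [1,0,0,0,0,0,0],
  ],
)

```text
time_s: 21.6
eef_pos: [570.9, -70.2, 156.1]
ee_rot: [0.203, 0.695, 0.655, -0.215]
force: [0.8, 2.9, 2.3]
grip_width: -0.001
grip_force: 1.5
```

```bash
python3 -c "
from h import *
cl()
s=ctrl.capture('side');cl()
print(ctrl.landmark_of('pad_face',s)[:1],ctrl.landmark_of('block',s)[:1],ctrl.landmark_of('trigger_grip',s)[:1])
save(s,'s6')
for y in range(-60,80,20): print(y,proj(s,tr(y,49)))
"
```

```text
t 21.60 clamp pos [np.float64(0.03095444229774641), np.float64(-100.54126837186759), np.float64(156.09654616019412)] Fy 2.9368702098990425 [0.7794 2.8958 2.303 ]
t 21.65 clamp pos [np.float64(0.036429274136793845), np.float64(-100.47991086623745), np.float64(156.08351313044884)] Fy 2.4467707396896023 [1.4172 2.3669 1.8594]
[{'point': [234.4, 238.0], 'score': 0.58}] [{'point': [225.3, 257.5], 'score': 0.76}] [{'point': [273.4, 173.5], 'score': 0.74}]
-60 [261.6314 219.0156]
-40 [256.0924 223.6755]
-20 [250.4438 228.4275]
0 [244.6822 233.2745]
20 [238.804  238.2195]
40 [232.8054 243.2658]
60 [226.6825 248.4166]
```

Call:
send_rows(
  targets=[
    [1,0.0058,0,-0.004,0,0,0],
    [1,0.0058,0,-0.004,0,0,0],
    [1,0.0058,0,-0.004,0,0,0],
    [1,0.0058,0,-0.004,0,0,0],
    [1,0.0058,0,-0.004,0,0,0],
    [1,0,0,0,0,0,0],
    [1,-0.0033,0,0.0023,0,0,0],
    [1,-0.0033,0,0.0023,0,0,0],
    [1,-0.0033,0,0.0023,0,0,0],
    [1,0,0,0,0,0,0],
  ],
)

```text
time_s: 23.05
eef_pos: [572.3, -47.6, 156.3]
ee_rot: [0.203, 0.696, 0.655, -0.215]
force: [0.1, 1.2, 1.0]
grip_width: -0.0
grip_force: 0.6
```

```bash
python3 -c "
from h import *
cl()
s=ctrl.capture('side');cl();save(s,'s7')
print(ctrl.landmark_of('pad_face',s)[:1],ctrl.landmark_of('block',s)[:1],ctrl.landmark_of('trigger_grip',s)[:1])
"
```

```text
t 23.05 clamp pos [np.float64(0.09482139439196416), np.float64(-77.82799618168379), np.float64(156.34179055474752)] Fy 1.2090653047380746 [0.1202 1.2041 0.9782]
t 23.10 clamp pos [np.float64(0.08659547888390393), np.float64(-77.69276603705549), np.float64(156.24702252830426)] Fy 1.7195577501872943 [0.9925 1.6637 0.436 ]
[{'point': [232.4, 257.8], 'score': 0.22}] [{'point': [223.6, 258.5], 'score': 0.62}] [{'point': [268.0, 176.7], 'score': 0.42}]
```

Build a compact view of the jaw region: start, after stroke 1 and now.

```bash
python3 - <<'E'
import cv2,numpy as np
a=[cv2.resize(cv2.imread(f"pics/{n}.png")[215:285,195:255],(265,309),interpolation=cv2.INTER_CUBIC) for n in("side0","s6","s7")]
cv2.imwrite("pics/jaw.png",np.hstack(a))
E
```

```text
(no output)
```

View pics/jaw.png

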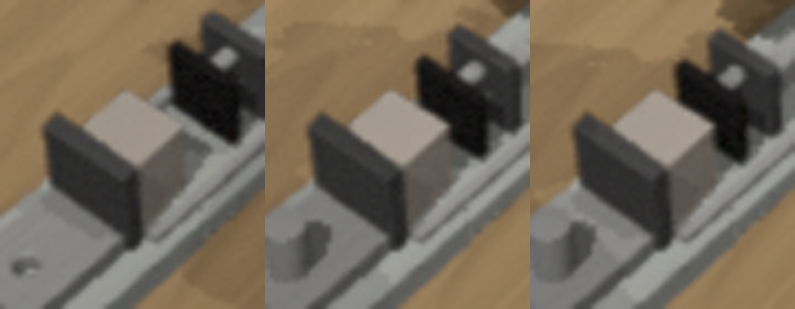

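The jaw crops show the pad's lower right corner moving from (238,140) to (223,156) to (215,160). The block corner is at (183,130) and there is still a gap.

```bash
python3 - <<'E'
from h import *
s=ctrl.capture("side")
def cy(p,x,z):
    A=O+x*X+[0,0,z];ys=np.arange(-60,140,.25);d=[np.linalg.norm(proj(s,A+y*Y)-p) for y in ys];i=int(np.argmin(d));return ys[i],d[i]
f=lambda a,b:np.array([195+a/4.417,215+b/4.414])
for n,p in(("p0",(238,140)),("p1",(223,156)),("p2",(215,160))): print(n,cy(f(*p),-22,25))
print("block back top",cy(f(183,130),-20,70),"tail outer top -x",cy(f(139,172),-28,80))
print("tail outer top +x",cy(f(45,118),28,80))
E
```

```text
p0 (np.float64(9.75), np.float64(0.6374997094406608))
p1 (np.float64(22.5), np.float64(0.13646892663024457))
p2 (np.float64(27.5), np.float64(0.6434256326268974))
block back top (np.float64(49.75), np.float64(0.7023376429760141)) tail outer top -x (np.float64(89.25), np.float64(0.8463443602688143))
tail outer top +x (np.float64(94.75), np.float64(0.4353018800325362))
```

Call:
send_rows(
  targets=[
    [1,-0.0025,0,0.0017,0,0,0],
    [1,-0.0025,0,0.0017,0,0,0],
    [1,-0.0025,0,0.0017,0,0,0],
    [1,-0.0025,0,0.0017,0,0,0],
    [1,-0.0025,0,0.0017,0,0,0],
    [1,-0.0025,0,0.0017,0,0,0],
    [1,-0.0025,0,0.0017,0,0,0],
    [1,-0.0018,0,0.0012,0,0,0],
    [1,0,0,0,0,0,0],
    [1,0,0,0,0,0,0],
  ],
)

```text
time_s: 24.55
eef_pos: [570.9, -70.3, 156.2]
ee_rot: [0.203, 0.695, 0.655, -0.215]
force: [0.7, 3.8, 1.1]
grip_width: -0.003
grip_force: 1.6
```

```bash
python3 -c "
from h import *
cl()
s=ctrl.capture('side');cl();save(s,'s8')
print(ctrl.landmark_of('pad_face',s)[:1],ctrl.landmark_of('block',s)[:1],ctrl.landmark_of('trigger_grip',s)[:1])
g=cv2.cvtColor(cv2.imread('pics/s8.png'),cv2.COLOR_BGR2GRAY);print(g[236:262,228:252])
"
```

```text
t 24.55 clamp pos [np.float64(0.08245558419056172), np.float64(-100.63405354690502), np.float64(156.22040616298446)] Fy 3.8494112193938026 [0.6962 3.8149 1.0575]
t 24.60 clamp pos [np.float64(0.050262650361012615), np.float64(-100.6097162283067), np.float64(156.18236690782592)] Fy 2.468309729219915 [0.7663 2.4272 2.5542]
[{'point': [231.2, 245.6], 'score': 0.48}] [{'point': [225.9, 255.4], 'score': 0.81}] [{'point': [275.4, 175.1], 'score': 0.49}]
[[ 20  19  17  18  25  27  33  44  72 101 104  76  47  44  44  46  46  47
   48  41  43  55  79  86]
 [ 44  22  18  18  15  24  25  25  32  47  49  36  34  42  48  46  46  44
   46  43  39  58  82 100]
 [112  64  32  14  17  16  19  26  25  25  28  28  33  42  46  45  47  47
   46  44  41  60  93 104]
 [150 128  89  52  27  16  18  23  25  26  27  25  27  33  43  47  45  47
   47  44  42  68  97 105]
 [157 155 152 122  81  45  23  17  20  18  27  24  21  25  40  43  46  45
   48  43  43  68  97 105]
 [157 157 157 153 150 108  62  29  23  15  17  18  13  23  32  35  43  45
   47  41  40  69  99 106]
 [158 157 158 158 157 151 129  87  40  16 
[... 1278 characters left out ...]
85  91  92  90  91  89  88  88  89 102 134 151 157 153 147 141 123
  101 120 147 156 156 146]
 [ 83  83  85  90  90  90  88  89  90 108 144 156 154 150 147 142 125 107
  122 147 158 154 143 119]
 [ 83  84  84  85  83  89  89  90 101 145 157 157 148 145 140 125 108 130
  150 158 155 139 114 102]
 [ 83  84  82  82  83  89  91 108 128 151 153 149 144 139 119 109 132 151
  158 155 130 109  98  96]
 [ 83  83  83  84  88  92 103 126 150 152 149 142 138 118 109 142 154 156
  154 132 108  95  95  97]
 [ 83  84  84  84  90 100 143 154 153 147 142 130 113 124 146 155 157 153
  128 109 102  96  95 104]
 [ 84  83  84  86  98 117 151 154 148 142 125 107 119 147 156 156 151 126
  106  99  96  94  99 112]]
```

Call:
send_rows(
  targets=[
    [1,0.0058,0,-0.004,0,0,0],
    [1,0.0058,0,-0.004,0,0,0],
    [1,0.0058,0,-0.004,0,0,0],
    [1,0.0058,0,-0.004,0,0,0],
    [1,0.0058,0,-0.004,0,0,0],
    [1,0,0,0,0,0,0],
    [1,-0.0041,0,0.0028,0,0,0],
    [1,-0.0041,0,0.0028,0,0,0],
    [1,-0.0041,0,0.0028,0,0,0],
    [1,0,0,0,0,0,0],
  ],
)

```text
time_s: 26.0
eef_pos: [572.1, -50.7, 156.5]
ee_rot: [0.203, 0.696, 0.655, -0.215]
force: [0.6, 1.2, 0.5]
grip_width: -0.002
grip_force: 0.7
```

```bash
cat > q.py <<'E'
from h import *
F=[];
for i in range(3):
    s=ctrl.capture('side');F.append(np.array(ctrl.sense()['force'])@Y)
cl();print("F",np.array(F),np.mean(F))
g=cv2.cvtColor(np.array(s['img']),cv2.COLOR_RGB2GRAY).astype(float)
# pad's dark edge against block's right face: column where row crosses 50, rows 246..250
for r in (246,248,250):
    v=g[r,230:250];i=int(np.argmin(v));
    L=next(k for k in range(i,0,-1) if v[k-1]>50);Rr=next(k for k in range(i,19) if v[k+1]>50)
    print(r,230+L-1+(v[L-1]-50)/(v[L-1]-v[L]),230+Rr+(50-v[Rr])/(v[Rr+1]-v[Rr]),end=' | ')
print()
E
python3 q.py
```

```text
t 26.15 clamp pos [np.float64(0.06075743308524248), np.float64(-80.45402001688794), np.float64(156.41574771084154)] Fy 1.728586287272826 [-0.0112  1.7323  0.0044]
F [0.4227 1.0655 1.7286] 1.072243086801891
246 236.28571428571428 247.13513513513513 | 248 236.65714285714284 239.64864864864865 | 250 236.71428571428572 239.96875 |
```

Call:
send_rows(
  targets=[
    [1,-0.0025,0,0.0017,0,0,0],
    [1,-0.0025,0,0.0017,0,0,0],
    [1,0,0,0,0,0,0],
    [1,0,0,0,0,0,0],
    [1,0,0,0,0,0,0],
    [1,0,0,0,0,0,0],
    [1,0,0,0,0,0,0],
    [1,0,0,0,0,0,0],
    [1,0,0,0,0,0,0],
    [1,0,0,0,0,0,0],
  ],
)

```text
time_s: 27.4
eef_pos: [571.7, -56.1, 156.5]
ee_rot: [0.203, 0.695, 0.655, -0.215]
force: [0.0, 0.8, 1.1]
grip_width: 0.002
grip_force: 0.8
```

```bash
python3 q.py
```

```text
t 27.55 clamp pos [np.float64(0.04195305994758636), np.float64(-86.3676992757141), np.float64(156.4484107642182)] Fy 1.3447236934406546 [0.3868 1.3241 0.8556]
F [1.6084 1.6575 1.3447] 1.5368626598081254
246 236.2962962962963 247.11111111111111 | 248 236.63888888888889 239.68571428571428 | 250 236.74285714285713 239.90322580645162 |
```

Call:
send_rows(
  targets=[
    [1,-0.0025,0,0.0017,0,0,0],
    [1,-0.0017,0,0.0011,0,0,0],
    [1,0,0,0,0,0,0],
    [1,0,0,0,0,0,0],
    [1,0,0,0,0,0,0],
    [1,0,0,0,0,0,0],
    [1,0,0,0,0,0,0],
    [1,0,0,0,0,0,0],
    [1,0,0,0,0,0,0],
    [1,0,0,0,0,0,0],
  ],
)

```text
time_s: 28.8
eef_pos: [571.5, -61.1, 156.5]
ee_rot: [0.203, 0.695, 0.655, -0.215]
force: [-0.1, 3.2, 2.5]
grip_width: 0.003
grip_force: 1.7
```

```bash
python3 q.py; python3 -c "
from h import *
s=ctrl.capture('side');g=cv2.cvtColor(np.array(s['img']),cv2.COLOR_RGB2GRAY);print(g[228:258,226:256])"
```

```text
t 28.95 clamp pos [np.float64(0.07790075706263086), np.float64(-91.44020050516185), np.float64(156.5461583493901)] Fy 3.4266398126096633 [-0.0105  3.4333  3.3084]
F [3.0611 2.544  3.4266] 3.0105707222738363
246 236.06451612903226 246.2962962962963 | 248 236.35294117647058 239.2972972972973 | 250 236.4857142857143 239.4255319148936 | 
[[114 113 115 109  89  62  62  68  70  69  69  72  86 107 128 132 128 118
  107 147 154 154 153 153 151 152 150 137 108  91]
 [114 114 114 110  85  57  49  56  67  68  68  72  73  78 102 120 116 105
  122 144 144 150 152 153 152 149 133 109  88  83]
 [114 111 112 110  94  62  49  48  50  63  66  68  72  69  75  78  84 122
  144 145 147 149 152 152 149 138 119  97  87  84]
 [110 111 113 112  94  62  47  47  44  48  54  66  69  67  69  67  72  98
  133 143 145 146 146 149 137 120  99  87  86  87]
 [ 86 105 111 111  94  61  47  47  44  46  47  51  61  67  69  70  68  75
   93 115 137 144 143 139 115  95  87  86  85  87]
 [ 45  62  84 101 101  67  47  46  45  58  71  63  53  52  65  68  70  69
   74  79 105 133 131 103  87  86  84  85  89  97]
 [ 28  28  44 
[... 2286 characters left out ...]
 16  36  96 105 117 151
  157 153 148 143 140 120 118 145 155 156 152 128]
 [ 83  91  87  91  93  92  93  90  91  89  77  44  20  38  97 118 149 158
  154 147 143 132 111 124 146 156 156 150 126 106]
 [ 66  82  90  92  93  94  92  93  91  90  87  50  25  56 110 147 156 153
  147 141 123 101 120 147 155 156 147 122 105  99]
 [ 64  82  85  88  89  91  92  91  90  89  89  62  68 109 146 156 153 147
  140 123  99 119 146 156 156 147 120 103  99  97]
 [ 56  79  85  84  86  90  90  90  90  92  93 100 132 151 154 152 146 142
  125 107 121 148 157 155 143 117 102  99  99 106]
 [ 60  79  84  84  86  84  85  88  89  93 104 143 156 154 148 146 141 125
  109 131 150 157 156 138 114 101  98  97 104 114]]
```

Call:
send_rows(
  targets=[
    [1,-0.0025,0,0.0017,0,0,0],
    [1,-0.0017,0,0.0011,0,0,0],
    [1,0,0,0,0,0,0],
    [1,0,0,0,0,0,0],
    [1,0,0,0,0,0,0],
    [1,0,0,0,0,0,0],
    [1,0,0,0,0,0,0],
    [1,0,0,0,0,0,0],
    [1,0,0,0,0,0,0],
    [1,0,0,0,0,0,0],
  ],
)

```text
time_s: 30.25
eef_pos: [571.1, -66.2, 156.6]
ee_rot: [0.203, 0.695, 0.655, -0.215]
force: [0.3, 3.9, 2.3]
grip_width: 0.003
grip_force: 1.8
```

```bash
cat > q.py <<'E'
from h import *
F=[];G=[]
for i in range(6):
    s=ctrl.capture('side');F.append(np.array(ctrl.sense()['force'])@Y);G.append(cv2.cvtColor(np.array(s['img']),cv2.COLOR_RGB2GRAY).astype(float))
cl();print("F",np.mean(F),np.std(F));g=np.mean(G,0)
def cr(r,a,b,th,rise):
    v=g[r]
    for k in range(a,b):
        if (v[k]-th)*(v[k+1]-th)<=0 and (v[k+1]>v[k])==rise: return k+(th-v[k])/(v[k+1]-v[k])
    return np.nan
bl=np.nanmean([cr(r,233,241,50,False) for r in(247,248,249,250)])
pd=np.nanmean([cr(r,236,243,55,True) for r in(249,250,251,252)])
jw=np.nanmean([cr(r,242,251,60,True) for r in(239,240,241,242,243,244)])
print("block %.2f pad %.2f jaw %.2f sep %.2f"%(bl,pd,jw,jw-pd))
E
python3 q.py
```

```text
t 30.55 clamp pos [np.float64(0.05334488919787412), np.float64(-96.47267706098151), np.float64(156.5685926901438)] Fy 3.303819982465427 [0.9692 3.2521 2.2153]
F 3.336864872047466 0.22624372524237263
block 235.69 pad 238.61 jaw 245.90 sep 7.28
```

Call:
send_rows(
  targets=[
    [1,-0.0025,0,0.0017,0,0,0],
    [1,-0.0012,0,0.0008,0,0,0],
    [1,0,0,0,0,0,0],
    [1,0,0,0,0,0,0],
    [1,0,0,0,0,0,0],
    [1,0,0,0,0,0,0],
    [1,0,0,0,0,0,0],
    [1,0,0,0,0,0,0],
    [1,0,0,0,0,0,0],
    [1,0,0,0,0,0,0],
  ],
)

```text
time_s: 31.8
eef_pos: [570.8, -70.6, 156.5]
ee_rot: [0.202, 0.695, 0.655, -0.215]
force: [1.6, 4.6, -2.3]
grip_width: 0.002
grip_force: 1.8
```

```bash
python3 q.py
```

```text
t 32.10 clamp pos [np.float64(-0.03151294727012917), np.float64(-100.90970680675765), np.float64(156.56296878820487)] Fy 4.692471151912508 [ 1.23    4.6277 -1.9372]
F 4.477814743635684 0.46254099628238055
block 235.20 pad 238.49 jaw 245.33 sep 6.84
```

Call:
send_rows(
  targets=[
    [1,0.0058,0,-0.004,0,0,0],
    [1,0.0058,0,-0.004,0,0,0],
    [1,0.0058,0,-0.004,0,0,0],
    [1,0.0058,0,-0.004,0,0,0],
    [1,0.0058,0,-0.004,0,0,0],
    [1,0,0,0,0,0,0],
    [1,-0.0033,0,0.0023,0,0,0],
    [1,-0.0033,0,0.0023,0,0,0],
    [1,-0.0025,0,0.0017,0,0,0],
    [1,0,0,0,0,0,0],
  ],
)

```text
time_s: 33.35
eef_pos: [572.3, -46.8, 156.7]
ee_rot: [0.203, 0.696, 0.655, -0.215]
force: [0.2, 2.6, 0.3]
grip_width: -0.001
grip_force: 0.6
```

```bash
python3 q.py
```

```text
t 33.65 clamp pos [np.float64(0.07403734452136838), np.float64(-76.68986468491534), np.float64(156.65346647300933)] Fy 1.239836779964742 [0.7396 1.1981 0.1396]
F 1.3261383210794235 0.4295745249425773
block 235.15 pad 238.39 jaw 245.33 sep 6.94
```

Call:
send_rows(
  targets=[
    [1,-0.0025,0,0.0017,0,0,0],
    [1,-0.0017,0,0.0011,0,0,0],
    [1,0,0,0,0,0,0],
    [1,0,0,0,0,0,0],
    [1,0,0,0,0,0,0],
    [1,0,0,0,0,0,0],
    [1,0,0,0,0,0,0],
    [1,0,0,0,0,0,0],
    [1,0,0,0,0,0,0],
    [1,0,0,0,0,0,0],
  ],
)

```text
time_s: 34.9
eef_pos: [572.1, -51.3, 157.0]
ee_rot: [0.203, 0.695, 0.655, -0.215]
force: [0.9, 5.5, 2.6]
grip_width: -0.002
grip_force: 2.3
```

```bash
python3 q.py
```

```text
t 35.20 clamp pos [np.float64(0.15843910138187944), np.float64(-81.55319630236588), np.float64(157.01894025066406)] Fy 4.196678850327247 [-1.0327  4.2654  2.1688]
F 4.88371964944707 0.4411181557376219
block 235.11 pad 238.45 jaw 245.12 sep 6.66
```

Call:
send_rows(
  targets=[
    [1,-0.0017,0,0.0011,0,0,0],
    [1,-0.0017,0,0.0011,0,0,0],
    [1,-0.0008,0,0.0006,0,0,0],
    [1,0,0,0,0,0,0],
    [1,0,0,0,0,0,0],
    [1,0,0,0,0,0,0],
    [1,0,0,0,0,0,0],
    [1,0,0,0,0,0,0],
    [1,0,0,0,0,0,0],
    [1,0,0,0,0,0,0],
  ],
)

```text
time_s: 36.45
eef_pos: [571.9, -56.3, 157.3]
ee_rot: [0.203, 0.695, 0.655, -0.215]
force: [0.7, 5.2, 3.6]
grip_width: -0.0
grip_force: 2.7
```

```bash
python3 q.py
```

```text
t 36.75 clamp pos [np.float64(0.2632593501302255), np.float64(-86.55398874005404), np.float64(157.28581000398157)] Fy 5.288169769899614 [-1.0353  5.3589  3.7708]
F 5.148565184771582 0.4926934370587661
block 234.28 pad 237.53 jaw 244.30 sep 6.76
```

Call:
send_rows(
  targets=[
    [1,-0.0017,0,0.0011,0,0,0],
    [1,-0.0017,0,0.0011,0,0,0],
    [1,0,0,0,0,0,0],
    [1,0,0,0,0,0,0],
    [1,0,0,0,0,0,0],
    [1,0,0,0,0,0,0],
    [1,0,0,0,0,0,0],
    [1,0,0,0,0,0,0],
    [1,0,0,0,0,0,0],
    [1,0,0,0,0,0,0],
  ],
)

```text
time_s: 38.0
eef_pos: [571.7, -60.3, 157.6]
ee_rot: [0.203, 0.695, 0.655, -0.215]
force: [-1.4, 5.9, 4.5]
grip_width: -0.003
grip_force: 3.2
```

```bash
cat >> q.py <<'E'
cv2.imwrite("pics/z%d.png"%int(cur()[0]["time_s"]*100),g.astype(np.uint8))
a=cv2.imread("pics/s7.png",0).astype(np.float32)
for nm,(x0,y0,x1,y1) in dict(tail=(200,240,225,275),base=(176,284,206,302)).items():
    sh,r=cv2.phaseCorrelate(np.ascontiguousarray(a[y0:y1,x0:x1]),np.ascontiguousarray(g[y0:y1,x0:x1].astype(np.float32)));print(nm,np.round(sh,2),round(r,2))
E
python3 q.py
```

```text
t 38.30 clamp pos [np.float64(0.27807599721887444), np.float64(-90.54064958132732), np.float64(157.57434669396224)] Fy 5.987437247106022 [-0.1578  6.0073  4.9524]
F 6.117404179815 0.13616345022458257
block 234.15 pad 237.48 jaw 243.58 sep 6.10
tail [-0.47  0.74] 0.8
base [-0.18  0.51] 0.84
```

Call:
send_rows(
  targets=[
    [1,-0.0017,0,0.0011,0,0,0],
    [1,-0.0017,0,0.0011,0,0,0],
    [1,0,0,0,0,0,0],
    [1,0,0,0,0,0,0],
    [1,0,0,0,0,0,0],
    [1,0,0,0,0,0,0],
    [1,0,0,0,0,0,0],
    [1,0,0,0,0,0,0],
    [1,0,0,0,0,0,0],
    [1,0,0,0,0,0,0],
  ],
)

```text
time_s: 39.55
eef_pos: [571.5, -64.2, 157.8]
ee_rot: [0.203, 0.695, 0.655, -0.215]
force: [-1.1, 6.4, 4.8]
grip_width: 0.001
grip_force: 3.7
```

```bash
python3 q.py
```

```text
t 39.85 clamp pos [np.float64(0.2738686085623596), np.float64(-94.55402789752074), np.float64(157.74731568886332)] Fy 6.376039986887488 [-0.2842  6.4041  5.4593]
F 6.96020480574379 0.7691380953515372
block 234.14 pad 239.99 jaw 243.19 sep 3.20
tail [-0.61  0.72] 0.78
base [-0.26  0.55] 0.84
```

```bash
ls pics/z*; python3 - <<'E'
from h import *
import glob
for f in sorted(glob.glob("pics/z*.png")):
    g=cv2.imread(f,0);print(f);print(g[236:254:2,230:250])
s=ctrl.capture('side');dY=[proj(s,O-22*X+[0,0,50]+y*Y) for y in(30,40,50)];print(np.diff(dY,axis=0)/10)
print(ctrl.landmark_of('trigger_grip',s)[:1])
F=[]
for i in range(8): ctrl.capture('side');F.append(ctrl.sense()['force'])
print(np.mean(F,0),np.std(F,0));cl()
E
```

```text
pics/z3829.png
pics/z3985.png
pics/z3829.png
[[ 46  52  76  99  87  61  52  62  66  68  69  70  82 106 132 121  98  87
   86  85]
 [ 61 120 140 144 136  95  57  47  47  50  61  67  53  48  73  82  83  86
   86  90]
 [ 27  32  50  69  66  48  44  45  45  46  47  48  41  43  68  79  87 100
  110 144]
 [ 82  44  27  27  26  26  34  42  45  46  46  47  41  42  69  97 106 105
  107 114]
 [157 152 123  82  41  21  16  26  41  44  46  46  42  45  81 101 106 105
  111 143]
 [157 156 151 122  65  23  16  21  30  31  36  45  40  43  69  99 106 111
  144 156]
 [142 114  96  90  53  22  14  19  30  32  43  46  42  40  68  99 112 145
  157 157]
 [ 95  94  93  89  56  27  16  29  45  38  37  43  40  44  74 112 145 154
  149 144]
 [ 94  93  93  89  62  30  16  37  76  81  71  73  74 109 145 152 147 144
  138 120]]
pics/z3985.png
[[ 46  52  67  68  57  53  63  67  68  68  70  79 106 133 138 122  99  87
   85  85]
 [ 61 120 140 144 130  82  50  48  51  63  68  65  52  60  75  82  85  85
   88  90]
 [ 28  33  52  69  66  53  45  45  45  46  48  42  40  54  72  81  88 101
  116 144]
 [ 78  40  26  25  26  30  31  42  45  45  47  43  40  53  82 100 105 107
  118 146]
 [157 152 121  73  36  22  17  27  42  45  45  42  42  59  97 106 106 106
  116 144]
 [157 156 151 117  61  19  12  20  29  33  43  43  41  58  97 105 105 113
  147 157]
 [142 114  97  90  52  23  15  22  29  33  43  45  40  48  95 105 112 145
  157 157]
 [ 96  94  94  90  56  25  14  18  32  32  34  42  40  51  96 117 145 153
  148 145]
 [ 93  93  93  89  62  30  16  38  73  72  61  60  72 109 145 151 147 143
  139 119]]
[[-0.3007  0.2583]
 [-0.3038  0.261 ]]
[{'point': [274.5, 176.1], 'score': 0.56}]
[-0.5417  6.8774  5.5715] [0.5434 0.5411 0.4274]
t 40.35 clamp pos [np.float64(0.29295564889576575), np.float64(-94.52804341560626), np.float64(157.7437176372728)] Fy 6.629175146499102 [0.4783 6.6124 5.1334]
```

```bash
python3 - <<'E'
from h import *
w=ctrl.capture('wrist');save(w,'w9')
print(ray(w,(280,210))[0]-O,)
for q in("pad_face","block","bar","pad","tail"):
    print(q,ctrl.landmark_of(q,w)[:1],ctrl.boxes_of(q,w)[:1])
for y in(20,30,35,40,45,50,60,85): print(y,[proj(w,tr(y,72)+x*X).round(0).tolist() for x in(-20,0,20)])
g=cv2.cvtColor(np.array(w['img']),cv2.COLOR_RGB2GRAY)
for x in(-18,-12,12,18):
    print(x,[int(cv2.getRectSubPix(g,(1,1),tuple(map(float,proj(w,tr(y,72)+x*X))))[0,0]) for y in np.arange(10,100,1.5)])
E
```

```text
[  3.0962  42.4759 237.9666]
pad_face [] [{'extent': [257.1, 117.8, 57.2, 226.1], 'score': 0.52}]
block [] []
bar [] [{'extent': [269.6, 0.0, 28.6, 156.9], 'score': 0.91}]Traceback (most recent call last):
  File "<stdin>", line 5, in <module>
ValueError: it knows: bar, base_hole, block, canister, clamp, dish, feedring, pad_face, pin, pinrest, tail, tail_hole, testvial, trigger, trigger_grip
```

```bash
python3 - <<'E'
from h import *
w=ctrl.capture('wrist')
for y in(0,20,30,40,50,60,85): print(y,[proj(w,tr(y,74)+x*X).round(0).tolist() for x in(-22,0,22)])
g=cv2.cvtColor(np.array(w['img']),cv2.COLOR_RGB2GRAY)
print(g[::12,150:420:15])
cl()
E
```

```text
0 [[231.0, -9.0], [281.0, -9.0], [331.0, -9.0]]
20 [[224.0, -70.0], [280.0, -70.0], [337.0, -70.0]]
30 [[220.0, -107.0], [280.0, -107.0], [340.0, -107.0]]
40 [[216.0, -150.0], [280.0, -149.0], [345.0, -149.0]]
50 [[210.0, -199.0], [280.0, -198.0], [350.0, -198.0]]
60 [[204.0, -256.0], [280.0, -256.0], [355.0, -256.0]]
85 [[183.0, -456.0], [279.0, -456.0], [375.0, -456.0]]
[[154 163 154 155 162 208 176 208 198 218 105 207 140 181 139 131 139 145]
 [155 159 156 154 163 209 168 208 203 217 157 211 165 167 138 139 140 166]
 [146 151 158 151 160 211 132 210 206 224 135 211 185 141 136 146 147 175]
 [153 154 162 151 162 211 204 212 213 225 110 211 217 128 134 144 165 175]
 [161 158 164 153 157 198 216 212 213 225 177 212 217 135 137 147 168 178]
 [164 162 175 158 151 165 215 214 216 222 137 213 218 134 142 147 152 173]
 [150 150 163 156 159 161 218 216 216 222 189 215 217 136 141 166 178 171]
 [153 155 154 158 161 162 219 218 218 222 179 217 111  85 103 111 172 173]
 [161 165 160 157 164 175 218 221 217 223 114 115 112  87  82  91 175 163]
 [165 160 161 171 171 176 219 221 193 132  62 114 
[... 1363 characters left out ...]
32  29  32]
 [ 30  29  33  37  39  28  36  30  30  36  27  29  30  29  38  32  34  29]
 [ 31  33 174  35  38  29  28  31  28  25  28  30  32  30  39 163 160  32]
 [ 32  97  28  34  28  28  30  28  27  31  29  26  35  30  32  28  97  35]
 [ 29  32  31  29  30  30  29  30  30  29  29  33  30  28  31  30  31  37]
 [ 29  33  29  27  27  25  27  28  29  28  29  26  25  27  27  27  28  33]
 [ 33  28  31  27  27  27  27  28  29  30  29  28  29  28  31  29  27  37]
 [ 26  29  30  30  29  31  28  27  29  30  30  25  29  28  28  27  27  29]]
t 40.75 clamp pos [np.float64(0.2898571091360828), np.float64(-94.52302948803364), np.float64(157.74359385564074)] Fy 7.5871305165852165 [-0.2537  7.6156  5.3238]
```

Call:
send_rows(
  targets=[
    [1,-0.0017,0,0.0011,0,0,0],
    [1,-0.0017,0,0.0011,0,0,0],
    [1,0,0,0,0,0,0],
    [1,0,0,0,0,0,0],
    [1,0,0,0,0,0,0],
    [1,0,0,0,0,0,0],
    [1,0,0,0,0,0,0],
    [1,0,0,0,0,0,0],
    [1,0,0,0,0,0,0],
    [1,0,0,0,0,0,0],
  ],
)

```text
time_s: 42.0
eef_pos: [571.2, -68.2, 157.7]
ee_rot: [0.203, 0.695, 0.655, -0.214]
force: [-1.0, 7.7, 4.9]
grip_width: 0.0
grip_force: 3.9
```

```bash
cat > q2.py <<'E'
from h import *
F=[];G=[]
for i in range(8):
    s=ctrl.capture('side');F.append(ctrl.sense()['force']);G.append(cv2.cvtColor(np.array(s['img']),cv2.COLOR_RGB2GRAY).astype(float))
g=np.mean(G,0);cl();print(np.mean(F,0),np.std(F,0));print(g[236:256:2,230:250].round(0).astype(int))
f=cv2.imread("pics/z3829.png",0)
E
python3 q2.py
```

```text
t 42.40 clamp pos [np.float64(0.262106271540908), np.float64(-98.50686765373213), np.float64(157.70386229435775)] Fy 7.974251971490159 [-0.4557  8.0153  5.0626]
[-0.3173  7.282   4.8887] [0.4185 0.5562 0.3932]
[[ 46  50  55  54  54  64  68  69  67  70  77  98 131 142 140 124  99  87
   85  86]
 [ 61 120 137 136 101  61  49  52  64  69  69  66  60  82  84  84  85  86
   88  90]
 [ 28  34  52  68  61  49  46  45  46  48  50  43  45  68  77  84  89 101
  115 145]
 [ 65  35  26  27  27  29  34  42  46  46  46  42  43  67  85 100 111 141
  152 156]
 [155 150 112  66  36  22  19  27  42  45  47  41  46  81 102 107 106 108
  117 148]
 [158 157 151 118  61  21  14  22  29  34  44  42  42  70  99 105 107 113
  148 157]
 [143 114  97  91  54  20  17  22  28  34  43  40  42  70 100 106 117 146
  157 157]
 [ 96  95  94  90  53  22  14  22  29  33  43  41  42  69 100 118 150 155
  149 145]
 [ 94  94  93  89  60  30  19  33  62  56  48  48  68 109 145 152 147 144
  139 120]
 [ 94  93  92  89  63  31  17  32  78  94 131 149 153 152 148 142 123 102
  120 147]]
```

```bash
cat > q3.py <<'E'
from h import *
G=[]
for i in range(4):
    s=ctrl.capture('side');G.append(cv2.cvtColor(np.array(s['img']),cv2.COLOR_RGB2GRAY).astype(np.float32))
now=np.mean(G,0)
def uv(x,y,z): return proj(s,O+x*X+y*Y+[0,0,z])
def best(ref,img,pts):
    """mm along Y that best maps ref patch (clamp-frame box centre, half size) on to img"""
    c,h=pts;r=[]
    d=(uv(-22,50,50)-uv(-22,35,50))/15
    T=cv2.getRectSubPix(ref,(h[0],h[1]),tuple(map(float,c)))
    ds=np.arange(-4,24,.1)
    for m in ds:
        P=cv2.getRectSubPix(img,(h[0],h[1]),tuple(map(float,np.array(c)+m*d)));r.append(((P-T)**2)[W(h)].mean())
    i=int(np.argmin(r));return round(float(ds[i]),2),round(float(np.sqrt(r[i])),1)
def W(h): return np.ones((h[1],h[0]),bool)
L=lambda n:cv2.imread(f"pics/{n}.png",0).astype(np.float32)
refs={"s8":(L("s8"),(248.5,238),(9,13),(241,251.5),(7,9))}
for n,i in(("s6",L("s6")),("s7",L("s7")),("s8",L("s8")),("z38",L("z3829")),("z39",L("z3985")),("now",now)):
    R=refs["s8"];j=best(R[0],i,(R[1],R[2]));p=best(R[0],i,(R[3],R[4]));print(n,"jaw",j,"pad",p,"compr",round(j[0]-p[0],2))
cv2.imwrite("pics/z%d.png"%int(cur()[0]["time_s"]*100),now.astype(np.uint8))
E
python3 q3.py
```

```text
s6 jaw (-4.0, 24.4) pad (-4.0, 41.4) compr 0.0
s7 jaw (-4.0, 12.9) pad (-4.0, 23.8) compr 0.0
s8 jaw (0.0, 0.0) pad (0.0, 0.0) compr 0.0
z38 jaw (17.3, 3.6) pad (12.1, 16.0) compr 5.2
z39 jaw (19.0, 4.2) pad (-4.0, 16.0) compr 23.0
now jaw (20.5, 4.5) pad (-3.0, 15.1) compr 23.5
```

```bash
sed -i 's/np.arange(-4,24,.1)/np.arange(-26,26,.1)/; s/(241,251.5),(7,9)/(240.5,253.5),(5,5)/' q3.py; sed -i 's/"s8":(L("s8"),(248.5,238),(9,13)/"s8":(L("s8"),(248.5,239),(7,11)/' q3.py; cat >> q3.py <<'E'
print("block")
for n,i in(("z38",L("z3829")),("z39",L("z3985")),("now",now)):
    for c,h in (((235.5,244),(7,7)),((234.5,243),(9,7))): print(n,best(L("s8"),i,(c,h)))
F=[]
for i in range(4): ctrl.capture('side');F.append(ctrl.sense()['force'])
cl();print(np.mean(F,0))
E
python3 q3.py
```

```text
s6 jaw (-10.7, 3.2) pad (-12.5, 8.4) compr 1.8
s7 jaw (-7.2, 3.2) pad (-7.8, 7.7) compr 0.6
s8 jaw (0.0, 0.0) pad (0.0, 0.0) compr 0.0
z38 jaw (17.1, 3.1) pad (12.7, 10.6) compr 4.4
z39 jaw (19.3, 3.8) pad (-4.6, 9.7) compr 23.9
now jaw (20.4, 3.6) pad (12.6, 9.8) compr 7.8
block
z38 (7.2, 4.3)
z38 (7.2, 4.6)
z39 (7.4, 4.5)
z39 (7.4, 4.5)
now (7.6, 5.3)
now (7.7, 5.4)
t 43.00 clamp pos [np.float64(0.27853011912097786), np.float64(-98.514656471195), np.float64(157.71361030446076)] Fy 7.500007873693448 [-0.0759  7.5177  5.8762]
[-0.1373  7.1518  4.9156]
```

```bash
python3 -c "
from h import *
s=ctrl.capture('side');print(ctrl.boxes_of('pin',s)[:1],ctrl.landmark_of('pin',s)[:1]);cl()
print(ctrl.finish_job())"
```

```text
[{'extent': [190.9, 265.7, 12.6, 16.2], 'score': 0.63}] [{'point': [199.7, 281.1], 'score': 0.74}]
t 43.15 clamp pos [np.float64(0.2529557936527549), np.float64(-98.4963841011289), np.float64(157.71435345379112)] Fy 7.628784651764359 [-1.052   7.7047  5.3745]
the job is handed in; nothing more can be done
None
```

I handed the job in at 43 s: the pin is home in the base and the trigger is still held, gripping the block against the tail jaw with the pad pressed in about half way. From images and force I estimate 6.5–8.5 mm against the 8 mm target.

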